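Press the cover pins of the cable connection box home, crosswise

ROBOT

A 6-joint arm with a two-finger parallel gripper is mounted at the origin on the work surface. World frame = base frame: x ahead of the robot, y to its left, z up, the work surface at z = 0. Lengths are in m, angles in rad, forces in N, time in s.
With the tool pointing down it reaches from about 0.375 to 0.975 m from the base axis. Payload 3.8 kg.
Tool frame: the origin (TCP) lies at the centre of the arm's flange, where the gripper is bolted on; the fingertips stand 166 mm ahead of it and the grasp point (between the pads) lies 147 mm ahead of it; x points along the fingers, y is the direction in which the jaws open and shut, and the axes are right-handed (so a half turn about x gives the same grasp; the last joint's range is limited). The gripper opens to 88 mm and grips with 3 to 60 N. Pads are 18 mm wide; open, the fingers measure 123 mm over their backs; the gripper's body (75 mm by 187 mm) begins 45 mm behind the grasp point.
Start: joints at [-1.203, 0.264, 1.604, -0, 1.274, -0.037], TCP at [0.266, -0.62, 0.405] pointing down, gripper open.
Joint ranges: [-2.63, 2.63], [-0.94, 2.18], [0.31, 2.57], [-1.31, 4.45], [0, 2.66], [-2.55, 2.55]. Speed limits (rad/s): [2.57, 2.57, 3.14, 3.14, 3.14, 3.14].

INTERFACE

Orientations are given as a 3x3 rotation matrix whose columns are the frame's x, y, z axes.
In Python, from bench import ctrl gives the robot as it stands. Calls block until the motion is done:
- ctrl.goto(position, orientation): joint-space move of the TCP to a pose.
- ctrl.move_l(position, frame=None, velocity=0.15, threshold=None): straight line of the TCP; frame=None keeps the orientation; velocity is the mean speed in m/s. With threshold (N) it stops when the force on the tool has changed by that much, and returns True; else False.
- ctrl.move_joints(angles): joint-space move.
- ctrl.open() and ctrl.grasp(): open the fingers fully, or close them until they stop; the grip force is fixed at half the most.
- ctrl.wait(seconds).
- ctrl.solve_ik(position, orientation): joint angles nearest the present ones, or None.
- ctrl.sense(): the state.
- ctrl.read_camera(name): name is "scene" or "top" or "wrist"; returns the picture (384x512x3 uint8, blue, green, red); there is no depth.
- ctrl.calibration(name): a dict with "mtx" (3x3 intrinsics, pixels), "k1" (the pictures are not rectified: a ray, as slopes to the right and down, at radius r is drawn at 1 + k1 r^2 times it, then the intrinsics apply), "rvec" (rotation vector, rad) and "tvec" (3), from world to camera coordinates, as OpenCV has them. Camera axes: x right, y down, z forward; pixel columns grow to the right and rows downward; lengths in m; the calibration is good to about 2 mm. A picture is of the moment at which its call begins: read the wrist's pose just before it. calibration takes no time and is no camera call; for the wrist camera it gives the pose at the moment of the call.
A pose or a line that the arm cannot do raises ctrl.Unreachable and nothing moves.
- ctrl.hand_in(): hands the job in, once; it reports no verdict.
The state is a dict: "time_s": time; "q": joint angles; "joint_velocities": joint speeds; "joint_efforts": joint torques, N m; "position": TCP position; "tool_rot": TCP orientation; "ft_force": force on the tool from outside, world axes, zero at the start; "wrist_torque": the same for the moment, N m; "width": opening from 0.0 (shut) to 1.0 (fully open).
Only numpy, scipy, OpenCV 4.12 (cv2) and the standard library are available. Lean on these libraries where they do the work, as an engineer would, in place of code of your own. Each camera call takes 0.05 s, during which the arm holds its last target. There are 200 camera calls.

TASK

Close the cover of the connection box so that its seal beds evenly: with a fingertip press its four push-in pins fully home, lightly and one at a time, going crosswise. Start with the pin at the corner next to the cable gland, then the one diagonally across from it, then the other pin at the gland's end of the box, and last the pin diagonally across from that one. Do not lift or shove the box, and leave the terminal block lying on its cover, the clamp block and the screwdriver where they are.

Things in the scene. Friction and masses are not known exactly. Their poses are not given: they have to be found in the camera images.
- jbox: Grey die-cast cable connection box standing loose on rubber feet, cover 200 x 150 mm, its top 78 mm above the bench, 2.2 kg, at any yaw. Origin: centre of its underside, at bench height. x runs along the long side to the end wall with the cable gland, y across it to the gland's half, z up. A black pin in a rubber washer (25 mm wide, 4 mm high) stands at each corner of the cover.
- gland (a point): Outer end of the box's one cable gland: a hexagonal steel fitting about 40 mm thick, closed by a plug, that sticks out level from one short end wall, nearer one corner. This point is 148 mm along x, 40 mm along y and 42 mm up in the box's frame.
- pin_gland (a joint): How far the pin at the corner nearest the cable gland has been pushed in, m: 0 = standing fully proud, 0.009 = fully home with its head resting on its rubber washer. It slides straight down, resists with about 5 N all the way; at the end the washer gives up to 4 mm, 1 mm per 6 N, and springs back. The pin stays where it is left. It starts 0 to 2 mm in.
- pin_gland_top (a point): Centre of the flat top of the head of the pin at the corner nearest the cable gland: box +x end, +y side (at 80, 55 mm in the box's frame). The head is a black disc 18 mm across and 5 mm thick on a thin stem. Its top is 96 mm above the bench at joint value 0 and 87 mm above it when home; this point moves with the pin.
- pin_plain_far (a joint): How far the pin diagonally opposite pin_gland has been pushed in, m: 0 = standing fully proud, 0.009 = fully home with its head resting on its rubber washer. It slides straight down, resists with about 5 N all the way; at the end the washer gives up to 4 mm, 1 mm per 6 N, and springs back. The pin stays where it is left. It starts 0 to 2 mm in.
- pin_plain_far_top (a point): Centre of the flat top of the head of the pin diagonally opposite pin_gland: box -x end, -y side (at -80, -55 mm in the box's frame). The head is a black disc 18 mm across and 5 mm thick on a thin stem. Its top is 96 mm above the bench at joint value 0 and 87 mm above it when home; this point moves with the pin.
- pin_gland_end (a joint): How far the other pin at the gland's end of the box has been pushed in, m: 0 = standing fully proud, 0.009 = fully home with its head resting on its rubber washer. It slides straight down, resists with about 5 N all the way; at the end the washer gives up to 4 mm, 1 mm per 6 N, and springs back. The pin stays where it is left. It starts 0 to 2 mm in.
- pin_gland_end_top (a point): Centre of the flat top of the head of the other pin at the gland's end of the box: box +x end, -y side (at 80, -55 mm in the box's frame). The head is a black disc 18 mm across and 5 mm thick on a thin stem. Its top is 96 mm above the bench at joint value 0 and 87 mm above it when home; this point moves with the pin.
- pin_plain_side (a joint): How far the pin at the plain end on the gland's side of the box has been pushed in, m: 0 = standing fully proud, 0.009 = fully home with its head resting on its rubber washer. It slides straight down, resists with about 5 N all the way; at the end the washer gives up to 4 mm, 1 mm per 6 N, and springs back. The pin stays where it is left. It starts 0 to 2 mm in.
- pin_plain_side_top (a point): Centre of the flat top of the head of the pin at the plain end on the gland's side of the box: box -x end, +y side; diagonally opposite pin_gland_end (at -80, 55 mm in the box's frame). The head is a black disc 18 mm across and 5 mm thick on a thin stem. Its top is 96 mm above the bench at joint value 0 and 87 mm above it when home; this point moves with the pin.
- terminal: White porcelain terminal block lying loose on the middle of the cover, 52 x 22 x 22 mm, origin at the centre of its underside, x along its length. Leave it alone.
- clampblock: Blue steel clamp block standing loose on the bench beside the box, 45 x 45 mm, 48 mm tall, with an 18 mm steel stud on top to 70 mm and a small thumb knob at its side; origin at the centre of its underside. Leave it alone.
- driver: Screwdriver lying loose on the bench beside the box, 180 mm long, handle 26 mm thick, origin near the middle of its underside, x towards the tip. Leave it alone.

How it is judged:
On the way, in this order (a step that is already met when the one before it is completed fails the run):
1. The pin at the corner next to the cable gland is pressed fully home (value of joint pin_gland above 0.0075 m), for 0.1 s.
2. The pin diagonally across the cover from that one is pressed fully home (value of joint pin_plain_far above 0.0075 m), for 0.1 s.
3. The pin at the other corner of the gland's end of the box is pressed fully home (value of joint pin_gland_end above 0.0075 m), for 0.1 s.
4. The pin at the last corner, diagonally across from the third is pressed fully home (value of joint pin_plain_side above 0.0075 m), for 0.1 s.
At the end, for the whole second after the job is handed in: All four pins are home to within 1.5 mm (joint values above 0.0075); the box stands flat within 15 mm of where it stood; terminal block (20 mm), clamp block (15 mm) and screwdriver (25 mm) are where they were, at rest (value of joint each of pin_gland, pin_plain_far, pin_gland_end, pin_plain_side above 0.0075 m and distance of each of jbox, clampblock from where it was at the start of the episode below 0.015 m and angle between jbox's own z axis and vertical below 0.05 rad and linear speed of jbox below 0.01 m/s and distance of terminal from where it was at the start of the episode below 0.02 m and distance of driver from where it was at the start of the episode below 0.025 m and linear speed of each of terminal, clampblock, driver below 0.02 m/s); the robot touches nothing.
It fails at once if a pin or the box is pressed harder than 30 N (contact force between any of the fingers, the arm and jbox above 30 N).
It fails at once if the box is shoved more than 15 mm, lifted or tipped (distance of jbox from where it was at the start of the episode above 0.015 m or height (world z) of jbox above 0.006 m or angle between jbox's own z axis and vertical above 0.08 rad).
It fails at once if the terminal block, clamp block or screwdriver is pushed away or picked up (distance of terminal from where it was at the start of the episode above 0.02 m or distance of clampblock from where it was at the start of the episode above 0.015 m or distance of driver from where it was at the start of the episode above 0.025 m).
It also fails if it takes over 53 s, if anything falls off the work surface, if the arm or the gripper's body presses on something with over 40 N, if the wrist force passes 120 N, or if a joint passes its speed limit or range.

## Working session

There is one attempt and no reset: what is moved stays moved. The work goes in short steps, each a Python script; the robot and the scene stay as the last script left them, time stands still between calls to the robot, and variables do not carry over. Pictures are saved under pics/ and viewed, about 8 in all and at most 12, crops included, and the job is handed in when it is done.

```bash
mkdir -p pics; python3 - <<'E'
from bench import ctrl
import cv2,numpy as np
for n in ("top","scene"):
    cv2.imwrite(f"pics/{n}0.png",ctrl.read_camera(n)); c=ctrl.calibration(n)
    R=cv2.Rodrigues(np.array(c["rvec"],float))[0]; print(n,c, -R.T@np.array(c["tvec"]).ravel())
s=ctrl.sense();print(s["time_s"],s["position"],s["tool_rot"],s["ft_force"],s["width"])
E
```

```text
top {'mtx': array([[373.87884166,   0.        , 254.75998783],
       [  0.        , 373.87884166, 198.11747022],
       [  0.        ,   0.        ,   1.        ]]), 'k1': -0.07940878802862288, 'rvec': array([ 2.17685422, -2.18674482,  0.09128242]), 'tvec': array([0.04316967, 0.56837913, 0.81841145])} [0.50092614 0.04337451 0.86134047]
scene {'mtx': array([[387.00988393,   0.        , 256.7192616 ],
       [  0.        , 387.00988393, 192.64866899],
       [  0.        ,   0.        ,   1.        ]]), 'k1': -0.06269287942998292, 'rvec': array([ 1.8361448 ,  1.45464157, -0.68260684]), 'tvec': array([-0.19208693, -0.27572947,  1.22941654])} [ 1.14316613 -0.08656648  0.55683625]
0.1 [ 0.26573025 -0.62017147  0.40353358] [[-7.15050858e-04  3.93827026e-01 -9.19184292e-01]
 [ 1.83727612e-03 -9.19182458e-01 -3.93827669e-01]
 [-9.99998057e-01 -1.97040216e-03 -6.63067863e-05]] [-0.07735268 -0.22987134  0.50017305] 1.0000087935595758
```

View pics/top0.png

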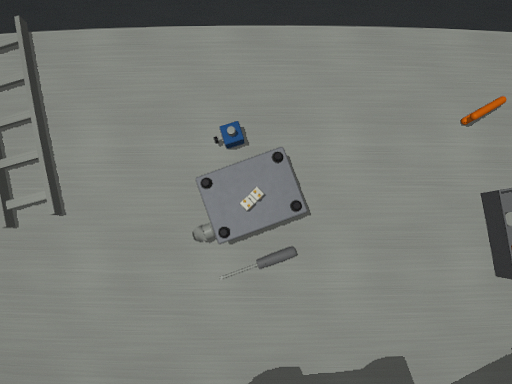

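View pics/scene0.png

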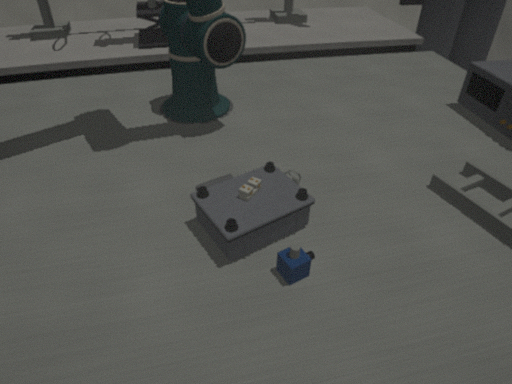

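The top view shows the box with pins near (224,232), (206,183), (278,157) and (296,206). The gland is at (203,233), so the first pin is (224,232). The scene view agrees: the gland shows at (293,178). Next I'll measure the pins in both views.

```bash
cat >h.py <<'E'
import cv2,numpy as np
def rays(c,px):
    K=c["mtx"];d=(np.array(px,float)-K[:2,2])/K[0,0]
    u=d.copy()
    for _ in range(20): u=d/(1+c["k1"]*(u**2).sum(1,keepdims=True))
    R=cv2.Rodrigues(np.array(c["rvec"],float))[0]
    return -R.T@np.array(c["tvec"]).ravel(), np.c_[u,np.ones(len(u))]@R
def plane(c,px,z):
    o,d=rays(c,px); return o+d*((z-o[2])/d[:,2])[:,None]
def blobs(im,guess,r=9,t=60):
    out=[]
    for g in guess:
        m=np.zeros(im.shape[:2],np.uint8);cv2.circle(m,g,r,255,-1)
        m[im.max(2)>t]=0
        n,l,s,ce=cv2.connectedComponentsWithStats(m)
        i=1+s[1:,4].argmax();out.append((*ce[i],*s[i,2:5]))
    return np.array(out)
M=np.array([[80,55],[-80,-55],[80,-55],[-80,55]])/1000
def fit(P):
    c=P[:,:2].mean(0);Q=P[:,:2]-c
    a=np.arctan2((M[:,0]*Q[:,1]-M[:,1]*Q[:,0]).sum(),(M*Q).sum())
    R=np.array([[np.cos(a),-np.sin(a)],[np.sin(a),np.cos(a)]])
    F=M@R.T+c
    return c,a,F,P[:,:2]-F
E
python3 - <<'E'
from bench import ctrl
from h import *
np.set_printoptions(precision=4,suppress=True)
for n,g,zz in (("top",[(224,232),(278,157),(206,183),(296,206)],.088),("scene",[(270,168),(231,226),(302,195),(202,192)],.088)):
    im=cv2.imread(f"pics/{n}0.png");c=ctrl.calibration(n)
    for t in (35,50,60):
        b=blobs(im,g,9,t);P=plane(c,b[:,:2],zz);cc,a,F,e=fit(P)
        print(n,t,b.tolist() if t==50 else '',"\n",cc,a,"\n",F,"\n",e)
    gl=plane(c,[(197,234)] if n=="top" else [(293,178)],.045);R=np.array([[np.cos(a),np.sin(a)],[-np.sin(a),np.cos(a)]])
    print("gland in box",R@(gl[0,:2]-cc))
E
```

```text
top 35  
 [0.5707 0.0477] 1.9187075886920237 
 [[ 0.4917  0.1041]
 [ 0.6497 -0.0088]
 [ 0.5951  0.1416]
 [ 0.5462 -0.0463]] 
 [[ 0.0017 -0.0006]
 [-0.0014  0.0011]
 [-0.0009 -0.0025]
 [ 0.0007  0.0021]]
top 50 [[224.27631578947367, 232.05263157894737, 11.0, 11.0, 76.0], [277.3181818181818, 156.75, 11.0, 11.0, 88.0], [206.5142857142857, 182.81428571428572, 11.0, 10.0, 70.0], [295.7865168539326, 205.51685393258427, 11.0, 10.0, 89.0]] 
 [0.5717 0.0485] 1.9211403888256737 
 [[ 0.4926  0.1048]
 [ 0.6508 -0.0077]
 [ 0.5959  0.1425]
 [ 0.5475 -0.0455]] 
 [[ 0.0008 -0.0008]
 [-0.0007  0.0008]
 [-0.0001 -0.0013]
 [ 0.      0.0013]]
top 60  
 [0.5719 0.0489] 1.9189518591734793 
 [[ 0.4929  0.1053]
 [ 0.6509 -0.0076]
 [ 0.5963  0.1428]
 [ 0.5475 -0.0451]] 
 [[ 0.0008 -0.0007]
 [-0.0007  0.0007]
 [-0.0001 -0.0009]
 [ 0.0001  0.0009]]
gland in box [0.1392 0.0378]
scene 35  
 [0.5781 0.0457] 1.923341902935734 
 [[ 0.4989  0.1018]
 [ 0.6574 -0.0104]
 [ 0.6021  0.1398]
 [ 0.5541 -0.0483]] 
 [[-0.0121  0.0068]
 [-0.0008 -0.0012]
 [ 0.0071 -0.0001]
 [ 0.0058 -0.0055]]
scene 50 [[269.32, 167.13333333333333, 10.0, 10.0, 75.0], [230.8828125, 225.3125, 13.0, 13.0, 128.0], [301.375, 194.60576923076923, 12.0, 12.0, 104.0], [202.02912621359224, 192.18446601941747, 12.0, 11.0, 103.0]] 
 [0.5769 0.047 ] 1.9166998698351203 
 [[ 0.4981  0.1037]
 [ 0.6558 -0.0096]
 [ 0.6015  0.141 ]
 [ 0.5523 -0.0469]] 
 [[ 0.0007 -0.0005]
 [-0.0003  0.0009]
 [-0.0002 -0.0013]
 [-0.0002  0.0009]]
scene 60  
 [0.5769 0.0472] 1.9173745389875627 
 [[ 0.498   0.1038]
 [ 0.6558 -0.0094]
 [ 0.6014  0.1411]
 [ 0.5523 -0.0467]] 
 [[ 0.0014 -0.0008]
 [-0.0006  0.0008]
 [-0.0005 -0.0008]
 [-0.0003  0.0008]]
gland in box [0.1361 0.0414]
```

```bash
python3 - <<'E'
from bench import ctrl
import cv2,numpy as np
R=np.array([[0,1,0],[0,0,-1],[-1,0,0]],float)
ctrl.goto([0.53,0.048,0.42],R); ctrl.grasp()
c=ctrl.calibration("wrist");cv2.imwrite("pics/w0.png",ctrl.read_camera("wrist"))
import pickle;pickle.dump(c,open("w0.pkl","wb"))
s=ctrl.sense();print(s["time_s"],s["position"],s["ft_force"],s["width"],c["mtx"],-cv2.Rodrigues(c["rvec"])[0].T@c["tvec"])
E
```

```text
4.0 [0.52999668 0.04800313 0.41998826] [ 0.25034358  0.11882423 -0.05492099] 0.0011048705634668318 [[323.84048357   0.         258.82099522]
 [  0.         323.84048357 190.12486851]
 [  0.           0.           1.        ]] [0.53022355 0.12188211 0.40050972]
```

View pics/w0.png

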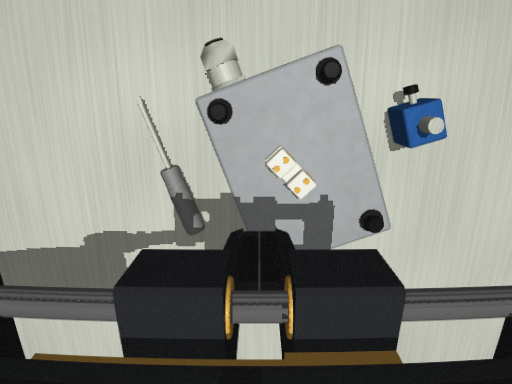

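The wrist view shows three pins: (219,111) beside the gland (222,70), (329,70) and (372,221). The fourth is hidden by the fingers. I'll cast these rays too and compare them with the other two views.

```bash
python3 - <<'E'
from h import *
import h,pickle
np.set_printoptions(precision=4,suppress=True)
im=cv2.imread("pics/w0.png");c=pickle.load(open("w0.pkl","rb"))
h.M=h.M[:3]-0  # three visible pins
off=h.M.mean(0);h.M=h.M-off
for t in (25,35,50):
  for z in (.084,.094):
    b=blobs(im,[(219,111),(372,221),(329,70)],17,t);P=plane(c,b[:,:2],z);cc,a,F,e=fit(P)
    R=np.array([[np.cos(a),-np.sin(a)],[np.sin(a),np.cos(a)]])
    print(t,z,b[:,2:].tolist(),"centre",cc-R@off,a,"\n",P[:,:2].tolist(),"res",e.tolist())
cv2.imwrite("pics/w0c.png",np.hstack([cv2.resize(im[y-25:y+25,x-25:x+25],(250,250),interpolation=0) for x,y in [(219,111),(372,221),(329,70)]]))
E
```

```text
25 0.084 [[19.0, 20.0, 69.0], [18.0, 17.0, 131.0], [21.0, 22.0, 139.0]] centre [0.5693 0.0477] 1.9274209243649933 
 [[0.4927061737222571, 0.1029828531954819], [0.6468281327064331, -0.005605903867231227], [0.5921131702946152, 0.14002043094521524]] res [[0.0028289598953691875, -0.0005256016493941501], [-0.0019860550675778743, 0.002416077997032917], [-0.0008429048277914797, -0.0018904763476387532]]
25 0.094 [[19.0, 20.0, 69.0], [18.0, 17.0, 131.0], [21.0, 22.0, 139.0]] centre [0.5679 0.0491] 1.9274209243649933 
 [[0.49389152053871377, 0.103579967923419], [0.6431440569587449, -0.00157797014803078], [0.5901577922245356, 0.13944735799837502]] res [[0.005499009045596248, -0.0012791454215561465], [-0.004185428481495723, 0.005093353216134258], [-0.0013135805641006915, -0.0038142077945781117]]
35 0.084 [[24.0, 23.0, 233.0], [23.0, 22.0, 367.0], [25.0, 26.0, 293.0]] centre [0.5703 0.0505] 1.9220222366897526 
 [[0.49290964606789317, 0.1073042190503139], [0.6492440544471475, -0.005301794570161444], [0.5927758969442025, 0.1436690406643438]] res [[0.001805521477487082, 0.0005665795471406915], [-0.0
[... 599 characters left out ...]
2773538537 
 [[0.4921899043801278, 0.10767473479667683], [0.6492935519464956, -0.004677002261219865], [0.5937020344317395, 0.1442145309219517]] res [[0.0009855714037746433, 0.00037122369504286046], [-0.00017592351341744195, 0.0005012392668881649], [-0.0008096478903572013, -0.0008724629619309976]]
50 0.094 [[24.0, 25.0, 477.0], [24.0, 23.0, 413.0], [26.0, 27.0, 427.0]] centre [0.5688 0.0523] 1.9214227735385365 
 [[0.4933915625230191, 0.10812361137420541], [0.6455315822493872, -0.0006784168222385006], [0.5916964568253209, 0.14350894703898265]] res [[0.0037091926002111864, -0.0004271924386088921], [-0.0024159301569806058, 0.0032525319946892645], [-0.0012932624432305806, -0.0028253395560803307]]
```

View pics/w0c.png

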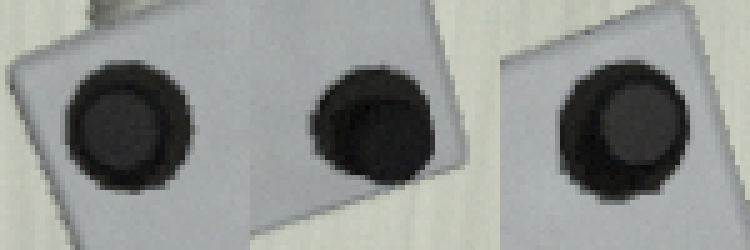

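The enlarged crop separates the heads from their washers. Head-top centres are at about (217.2,111.2), (375.2,223.6) and (331.8,69.4) px, so I'll cast those at z = 0.095.

```bash
python3 - <<'E'
from h import *
import h,pickle
np.set_printoptions(precision=4,suppress=True)
c=pickle.load(open("w0.pkl","rb"));M=h.M.copy();h.M=M[:3]-M[:3].mean(0)
P=plane(c,[(217.2,111.2),(375.2,223.6),(331.8,69.4)],.095);cc,a,F,e=fit(P)
R=np.array([[np.cos(a),-np.sin(a)],[np.sin(a),np.cos(a)]])
ce=cc-R@M[:3].mean(0);print(ce,a,e,"\n",M@R.T+ce)
E
```

```text
[0.5706 0.052 ] 1.9202517986423433 [[ 0.     -0.0002]
 [-0.0005  0.001 ]
 [ 0.0005 -0.0008]] 
 [[ 0.4915  0.1083]
 [ 0.6496 -0.0044]
 [ 0.5949  0.146 ]
 [ 0.5463 -0.042 ]]
```

Wrist and top agree to within about 3 mm, well inside the 9 mm head radius. I'll use the blend: centre (0.571, 0.0495), yaw 1.920. First I'll press the gland pin on its own and check the result.

```bash
cat >>h.py <<'E'
a=1.920;PINS=M@np.array([[np.cos(a),np.sin(a)],[-np.sin(a),np.cos(a)]])+[.571,.0495]
RT=np.array([[0,1,0],[0,0,-1],[-1,0,0]],float);L=.166
def press(ctrl,p,thr=11,floor=.0845):
    up=[*p,L+.135]
    ctrl.goto(up,RT)
    ctrl.move_l([*p,L+.101],velocity=.06);ctrl.wait(.2);f0=ctrl.sense()["ft_force"]
    hit=ctrl.move_l([*p,L+floor],velocity=.012,threshold=thr)
    s=ctrl.sense();ctrl.wait(.2);s2=ctrl.sense()
    print("hit",hit,"tip z",s["position"][2]-L,s2["position"][2]-L,"dF",s["ft_force"]-f0,s2["ft_force"]-f0)
    ctrl.move_l(up,velocity=.08);print("t",ctrl.sense()["time_s"])
E
python3 - <<'E'
from bench import ctrl
from h import *
np.set_printoptions(precision=4,suppress=True)
print(PINS)
press(ctrl,PINS[0])
E
```

```text
[[ 0.4919  0.1059]
 [ 0.6501 -0.0069]
 [ 0.5953  0.1435]
 [ 0.5467 -0.0445]]
hit True tip z 0.08594322461469381 0.08603686265688795 dF [-1.5948 -0.9713  7.7169] [-2.5433 -0.3592  6.8315]
t 7.775
```

The stop came at tip z 0.086, which is 1 mm into the washer, so the pin is home. Now the other three, in order.

```bash
python3 - <<'E'
from bench import ctrl
from h import *
np.set_printoptions(precision=4,suppress=True)
for p in PINS[1:]: press(ctrl,p)
ctrl.goto([0.53,0.048,0.42],RT)
cv2.imwrite("pics/w1.png",ctrl.read_camera("wrist"))
ctrl.goto([0.266,-.62,.405],np.array([[0,.394,-.919],[0,-.919,-.394],[-1,0,0]]))
im=ctrl.read_camera("top");cv2.imwrite("pics/top1.png",im)
b=blobs(im,[(224,232),(278,157),(206,183),(296,206)],9,50);print(b[:,:2],fit(plane(ctrl.calibration("top"),b[:,:2],.084))[:2],ctrl.sense()["time_s"])
E
```

```text
hit True tip z 0.0861698845248772 0.08624135907015754 dF [-2.1794 -0.135   7.6157] [-1.8577  0.7304  7.5549]
t 11.8
hit True tip z 0.0861129857628318 0.08617027545461745 dF [-1.4739  0.092   9.3579] [-1.6361 -0.785   8.0194]
t 15.6833
hit True tip z 0.08601782191275933 0.08608716802730917 dF [-1.9416  1.8538  8.4619] [-2.7485  0.1901  8.5005]
t 19.65
[[224.1757 231.9189]
 [277.3182 156.75  ]
 [206.403  182.8507]
 [295.7333 205.4889]] (array([0.5721, 0.0487]), np.float64(1.920699812034245)) 22.95
```

View pics/w1.png

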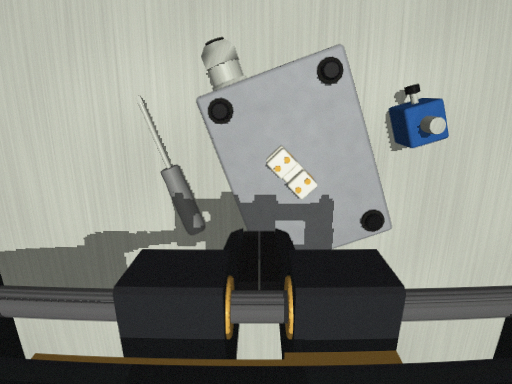

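View pics/top1.png

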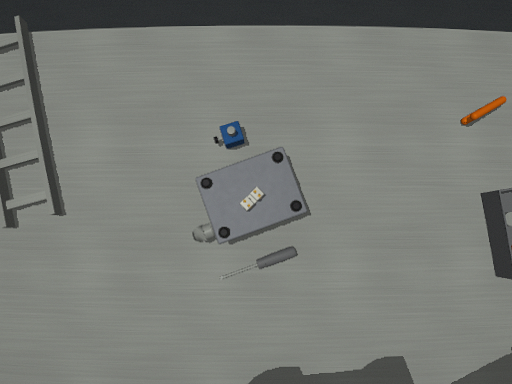

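The wrist view shows the heads at (220,111), (330,70) and (373,220) now sitting centred low in their washers. In both views the box, terminal block, clamp block and screwdriver haven't moved (pin blobs within 0.15 px), so I'm handing in.

```bash
python3 -c "
from bench import ctrl
ctrl.hand_in()"
```

```text
the job is handed in; nothing more can be done
```

I pressed all four pins with the closed fingertips, lightly and one at a time, in the order you gave: gland corner, its diagonal, the other pin at the gland's end, then its diagonal. The job is handed in; the clock read about 23 s just before.

- **Pins home:** each press stopped on the force limit with the fingertip at 86.0–86.2 mm. Home is 87 mm, so each washer was compressed by about 1 mm. The vertical force readings were about 7–9 N, well under 30 N.
- **Nothing moved:** before and after pictures from above show the pins within about 0.15 px of where they were. The terminal block, clamp block and screwdriver look unmoved by eye. The arm is back at its start pose, touching nothing.
- **Disagreements:** the views differed on the box centre. Wrist and top were about 3 mm apart and the scene view about 5 mm off, so I used a blend of wrist and top, well inside the 9 mm head radius.
- **Less well checked:** the fourth pin was hidden by the fingers in the wrist view. Its evidence for being home is the press height and force; the top view shows only its position.

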